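Put the counter back in order after the rush

ROBOT

A 6-joint arm with a two-finger parallel gripper is mounted at the origin on a cart in front of the work surface, level with it; the furniture and walls round the work are solid. World frame = base frame: x ahead of the robot, y to its left, z up, the work surface at z = 0. Lengths are in m, angles in rad, forces in N, time in s.
With the tool pointing down it reaches from about 0.25 to 0.775 m from the base axis. Payload 4 kg.
Tool frame: the origin (TCP) lies midway between the tips of the shut fingers; the grasp point (between the pads) lies 19 mm behind it (robot.hold_point_z is the distance from the TCP to the grasp point, in m); z points along the fingers, y is the line along which they close (so a half turn about z gives the same grasp; the last joint's range is limited). The gripper opens to 94 mm and grips with 3 to 60 N. Pads are 16 mm wide; open, the fingers measure 119 mm over their backs; the gripper's body (75 mm by 177 mm) begins 78 mm behind the grasp point.
Start: joints at [-1.237, 0.087, 1.371, -0, 1.684, -0.103], TCP at [0.233, -0.498, 0.169] pointing down, gripper open.
Joint ranges: [-3.1, 3.1], [-0.76, 2.03], [0.27, 2.55], [-1.08, 4.22], [0.17, 2.65], [-2.57, 2.57]. Speed limits (rad/s): [2.79, 2.79, 3.14, 3.14, 3.14, 3.14].

INTERFACE

Orientations are given as [roll, pitch, yaw] about the fixed x, y, z axes, in that order (R = Rz(yaw) Ry(pitch) Rx(roll)).
In Python, from bench import readout, imaging, robot gives the robot as it stands.
- The arm moves only by the tool carry_out, never from a script. Its argument "motion" is text: rows parted by semicolons, each of 7 numbers parted by spaces: the shift along the tool's x, y, z each as a share of 200 mm, from -1 to 1, then the turn, a rotation vector about the tool's x, y, z each as a share of 120 degrees, from -1 to 1, then the opening, from 0 (shut) to 1 (fully open). A call has 1 to 12 rows; each row shifts and turns the commanded pose from where the row before left it, along the tool's axes as they then stand; what a row does not reach is not made up. A row lasts 1/8 s, in which the tool goes at most 62.5 mm and 10.7 degrees, less where a joint would pass 70% of its speed; a pose out of reach is approached as far as the arm can. A call with a number of a shift or a turn outside -1 to 1 is refused whole. A call with a gripper value outside its range is refused whole. The fingers move at their own pace and stop on an object; the grip force is fixed at half the most. Time passes only in rows, so rows that do not move let the fingers close. It gives the time, the measured TCP pose, the force, the opening and the grip force at its end, in the units of the state.
- readout.get_obs(): the state, without advancing time (a new reading comes with each control period).
- imaging.snapshot(name): name is "scene" or "side" or "wrist"; returns a dict with "pixels" (400x640x3 uint8, red, green, blue), "fx", "fy", "cx", "cy" (pixels), "R" (3x3) and "t" (3): a world point X has camera coordinates R X + t. Camera axes: x right, y down, z forward; pixel columns grow to the right and rows downward; lengths in m; the calibration is good to about 2 mm. A picture is of the moment at which its call begins. There is no depth.
- robot.close_job(): hands the job in; it is judged then, once.
The state is a dict: "time": time; "joint_positions": joint angles; "qvel": joint speeds; "joint_torque": joint torques, N m; "tool_pos": TCP position; "ee_rot": TCP orientation; "wrist_force": force on the tool from outside, world axes, zero at the start; "wrist_torque": the same for the moment, N m; "width": finger opening in m; "finger_force": force on a finger pad.
Only numpy, scipy, OpenCV 4.12 (cv2) and the standard library are available. Lean on these libraries where they do the work, as an engineer would, in place of code of your own. Each camera call takes 0.05 s, during which the arm holds its last target. There are 200 camera calls.

TASK

After the rush, put the mixed handful on the right of the counter back where each belongs: the coffee tamper upright in the round seat of its dark wooden stand, the cocoa shaker and the cinnamon jar upright in the light wooden caddy, one in each bay (either way round), and the black ink pad flat inside the shallow brown tray, lined up with it, with the hand stamp standing upright on the middle of the pad. Never tip the two toppings over, and leave the milk jug and the espresso cup where they stand.

Things in the scene. Friction and masses are not known exactly. Their poses are not given: they have to be found in the camera images.
- tamper: Coffee tamper, 87 mm tall, 0.42 kg: pale metal foot 58 mm across and 26 mm high, with a turned dark wooden grip 38 mm across at its widest above it (26 to 87 mm up). Stands on its foot. Origin: centre of the underside; z up.
- cocoa_shaker: Cocoa shaker: round body 44 mm across, pale above and grey below, with a grey domed cap 34 mm across (from 70 mm up), 90 mm tall in all. Stands upright. Origin: centre of the underside; z up.
- cinnamon_jar: Cinnamon jar: round spice jar 42 mm across and 96 mm tall, with a yellow cap 41 mm across (top 20 mm) and a green label. Stands upright. Origin: centre of the underside; z up.
- ink_pad: Closed ink pad, a flat black box 64 mm (x) by 90 mm (y), 14 mm thick, lying flat. Origin: centre of the underside; z up.
- stamp: Loyalty hand stamp: wooden block 34 mm (x) by 46 mm (y) and 20 mm high, with a turned wooden handle (28 mm across at most, 20 to 67 mm up) standing on its middle. Stands on its stamping face. Origin: centre of the underside; z up.
- tamper_stand: Tamper stand, fixed: dark walnut block 104 x 104 mm, 24 mm high, with one round seat 74 mm across in its middle, open above; the seat's floor is 12 mm above the worktop. Origin: centre of the underside, on the seat's axis; z up.
- toppings_caddy: Toppings caddy, fixed: light wooden box 68 mm (x) by 132 mm (y), outer walls 32 mm high and 4 mm thick, split by one wall, 4 mm thick and 28 mm high, into two equal open bays side by side along y, each 60 mm square inside and centred at y = +32 and y = -32 mm, x = 0. The floor is 4 mm above the worktop. Origin: centre of the underside; z up.
- stamp_tray: Stamp tray, fixed: shallow brown wooden tray 92 mm (x) by 118 mm (y) with a grey felt floor 80 mm (x) by 106 mm (y), 4 mm above the worktop, and a rim 11 mm high. The rim is open down to the floor for the middle 70 mm of both long sides (those at x = -43 and +43 mm), so that fingers pass. Origin: centre of the underside; z up.
- milk_jug: Small white milk jug with a handle, 67 x 103 mm, 85 mm tall: a bystander. Origin: underside, middle of its outline.
- espresso_cup: White espresso cup with a handle, 60 x 85 mm, 56 mm tall: a bystander. Origin: underside, middle of its outline.
There are look-alikes about, which are no part of the job. Leave any pink look-alike of the cocoa_shaker alone.

How it is judged:
By the outcome, as a careful person would: the job done as asked, in the order asked, and still so for the second after the job is handed in, with the robot touching nothing.
It also fails if it takes over 134 s, if anything falls off the work surface, if the arm or the gripper's body presses on something with over 40 N, if the wrist force passes 120 N, or if a joint passes its speed limit or range.

## Working session

There is one attempt and no reset: what is moved stays moved. The work goes in short steps, Python scripts to look and compute and a tool call to move; the robot and the scene stay as the last step left them, time stands still between calls to the robot, and variables do not carry over. Pictures are saved under pics/ and viewed, at most 14 in all, crops included, and the job is handed in when it is done.

Besides the shell and the picture viewer there is one more tool, called after "Request:" as name(argument=value, ...) on one line, values as JSON. carry_out: Moves the arm, as the interface text tells. Its arguments: {"type":"object","properties":{"motion":{"type":"string"}},"required":["motion"]}

```bash
mkdir -p pics; ls
cat > h.py <<'E'
import numpy as np, cv2
from bench import readout, imaging, robot
def shot(name, out):
    s=imaging.snapshot(name); cv2.imwrite('pics/'+out, s['pixels'][:,:,::-1]); 
    np.savez('pics/'+out+'.npz', **{k:np.array(v) for k,v in s.items()}); return s
def load(out): return np.load('pics/'+out+'.npz')
def ray(s,u,v,z):
    R=np.array(s['R']);t=np.array(s['t']); c=-R.T@t
    d=R.T@np.array([(u-s['cx'])/s['fx'],(v-s['cy'])/s['fy'],1]); return c+d*(z-c[2])/d[2]
def proj(s,X):
    p=np.array(s['R'])@np.array(X)+np.array(s['t']); return s['fx']*p[0]/p[2]+s['cx'], s['fy']*p[1]/p[2]+s['cy']
E
python3 - <<'E'
from h import *
for n in ['scene','side','wrist']:
    s=shot(n,n+'0.png'); print(n,-np.array(s['R']).T@np.array(s['t']),s['fx'])
print(readout.get_obs())
E
```

```text
pics
scene [1.34197869 0.00357953 0.63674235] 375.26297725332296
side [0.08958626 0.97048539 0.9903677 ] 447.87209940690985
wrist [ 0.29148317 -0.47069759  0.3829554 ] 291.80874159986985
{'time': 0.15, 'joint_positions': array([-1.23708033e+00,  8.78030030e-02,  1.37187148e+00, -3.57874767e-05,
        1.68364064e+00, -1.03114779e-01]), 'qvel': array([ 2.18797656e-04,  5.77863110e-05, -2.81291036e-03,  1.41184333e-03,
        8.33016332e-06,  1.90123021e-03]), 'joint_torque': array([ 1.40707773e-03, -3.40642369e+01, -3.02793252e+01,  7.17432238e-02,
        3.05994367e-02, -1.38703458e-04]), 'tool_pos': array([ 0.23250353, -0.49790061,  0.16798149]), 'ee_rot': array([-3.13987567e+00, -1.41919586e-04,  4.36826660e-01]), 'wrist_force': array([ 0.22187147, -0.85512907, -0.39630487]), 'wrist_torque': array([0.06493516, 0.01891853, 0.00135138]), 'finger_force': 0.0, 'width': 0.09401896874266868}
```

View pics/scene0.png

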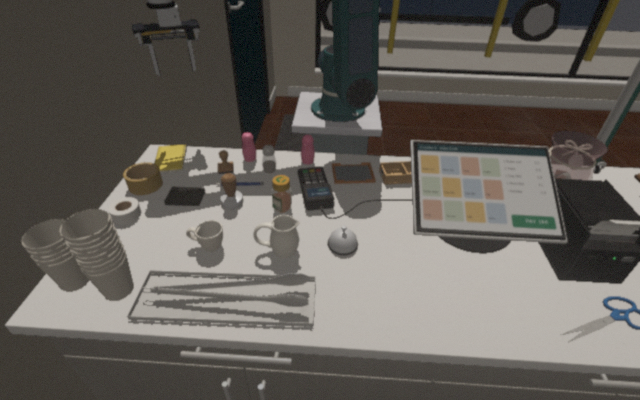

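View pics/side0.png

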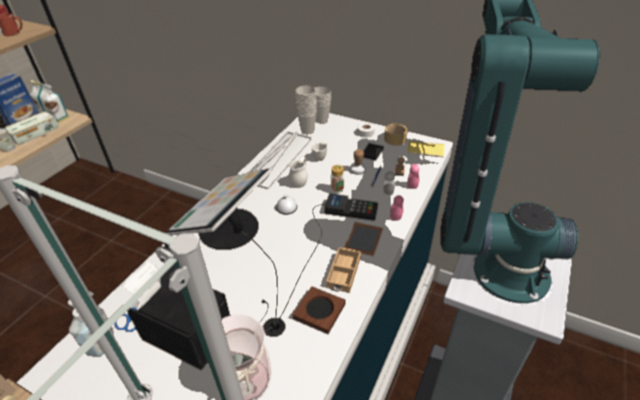

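View pics/wrist0.png

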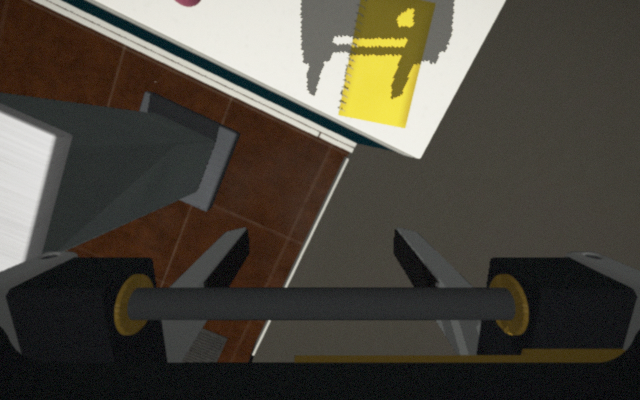

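Run:
```python
import cv2
a=cv2.imread('pics/scene0.png')[130:250,110:310]; cv2.imwrite('pics/c1.png',cv2.resize(a,None,fx=4,fy=4,interpolation=2))
b=cv2.imread('pics/side0.png')[120:340,280:460]; cv2.imwrite('pics/c2.png',cv2.resize(b[:100],None,fx=4,fy=4,interpolation=2))
c=cv2.imread('pics/side0.png')[190:340,275:425]; cv2.imwrite('pics/c3.png',cv2.resize(c,None,fx=4,fy=4,interpolation=2))
```

```text
(no output)
```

View pics/c1.png

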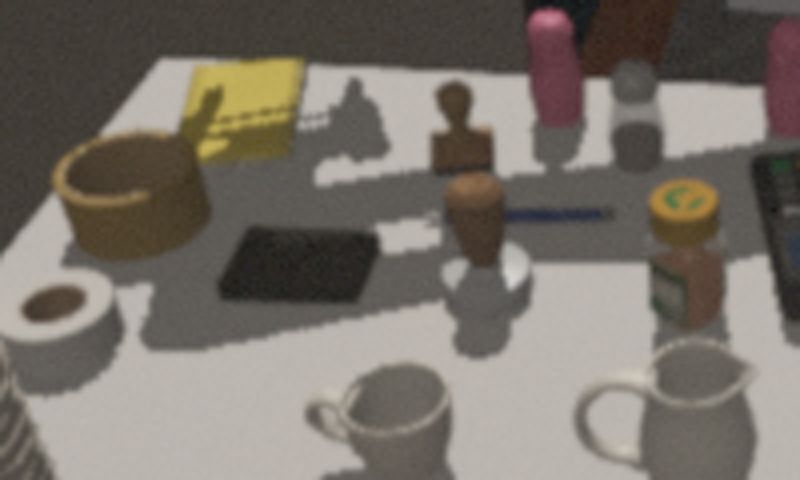

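View pics/c3.png

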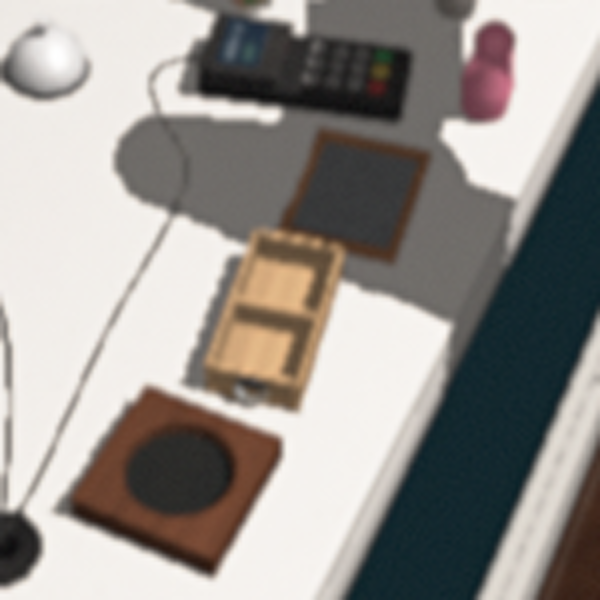

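Run:
```python
from h import *
s=load('scene0.png'); d=load('side0.png')
def c1(x,y,z): return ray(s,110+x/4,130+y/4,z).round(3)
def c3(x,y,z): return ray(d,275+x/4,190+y/4,z).round(3)
print('stamp top',c1(455,85,.064),'base front',c1(462,172,0))
print('tamper top',c1(474,178,.085)); print('pad corners',[c1(*p,.014) for p in [(248,228),(380,235),(357,300),(220,297)]])
print('cin top',c1(684,197,.096)); print('cocoa top',c1(633,70,.088))
print('cup',c1(400,390,.056),'jug',c1(700,365,.085),'pink',c1(552,15,.09))
print('stand',[c3(*p,.024) for p in [(150,388),(282,440),(213,568),(75,495)]],c3(180,468,.02))
print('caddy',[c3(*p,.032) for p in [(255,230),(343,245),(300,400),(208,360)]])
print('tray',[c3(*p,.011) for p in [(320,130),(430,155),(393,260),(283,222)]])
```

```text
stamp top [ 0.443 -0.318  0.064] base front [ 0.46  -0.317  0.   ]
tamper top [ 0.583 -0.265  0.085]
pad corners [array([ 0.557, -0.436,  0.014]), array([ 0.557, -0.346,  0.014]), array([ 0.625, -0.34 ,  0.014]), array([ 0.63 , -0.427,  0.014])]
cin top [ 0.606 -0.128  0.096]
cocoa top [ 0.45  -0.187  0.088]
cup [ 0.747 -0.269  0.056] jug [ 0.744 -0.1    0.085] pink [ 0.382 -0.258  0.09 ]
stand [array([0.476, 0.306, 0.024]), array([0.378, 0.306, 0.024]), array([0.376, 0.413, 0.024]), array([0.48 , 0.403, 0.024])] [0.43  0.353 0.02 ]
caddy [array([0.472, 0.149, 0.032]), array([0.408, 0.135, 0.032]), array([0.378, 0.277, 0.032]), array([0.449, 0.273, 0.032])]
tray [array([0.48 , 0.011, 0.011]), array([ 0.391, -0.   ,  0.011]), array([0.376, 0.115, 0.011]), array([0.464, 0.115, 0.011])]
```

Request:
carry_out(motion="0.13 -0.016 -0.15 0 0 0 1;0.26 -0.032 -0.1 0 0 0 1;0.26 -0.032 -0.1 0 0 0 1;0.26 -0.032 -0.1 0 0 0 1;0.26 -0.032 -0.05 0 0 -0.07 1;0 0 0 0 0 -0.08 1;0 0 0 0 0 -0.08 1;0 0 0 0 0 -0.08 1;0 0 0 0 0 -0.08 1;0 0 0 0 0 -0.08 1;0 0 0 0 0 -0.07 1;0 0 0 0 0 0 1")

```text
time: 1.65
tool_pos: [0.4325, -0.3732, 0.2684]
ee_rot: [-3.141, -0.001, 1.566]
wrist_force: [-0.4, 0.0, 0.9]
width: 0.0941
finger_force: 0.0
```

Run:
```python
from h import *
s=shot('wrist','w1.png'); print(-np.array(s['R']).T@np.array(s['t']),np.array(s['R']).round(3))
o=readout.get_obs(); print(o['time'],o['tool_pos'],o['ee_rot'])
```

```text
[ 0.4312681  -0.30726705  0.4835802 ] [[ 1.    -0.004 -0.002]
 [-0.004 -0.973  0.231]
 [-0.003 -0.231 -0.973]]
1.7 [ 0.43241466 -0.37323204  0.26852553] [-3.14114332e+00 -4.34547857e-04  1.56515837e+00]
```

View pics/w1.png

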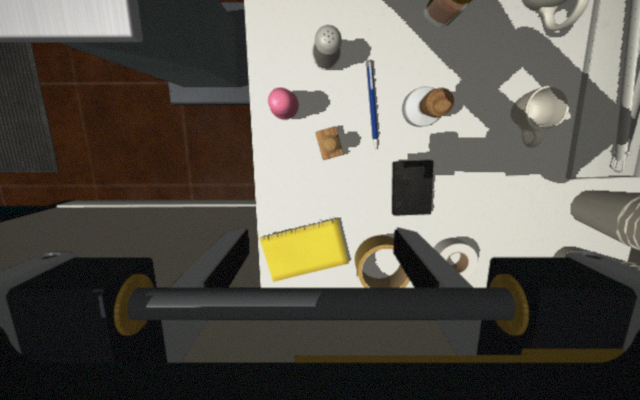

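Run:
```python
import cv2
a=cv2.imread('pics/w1.png')[0:225,260:560]; cv2.imwrite('pics/c4.png',cv2.resize(a,(798,598),interpolation=2))
```

```text
(no output)
```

View pics/c4.png

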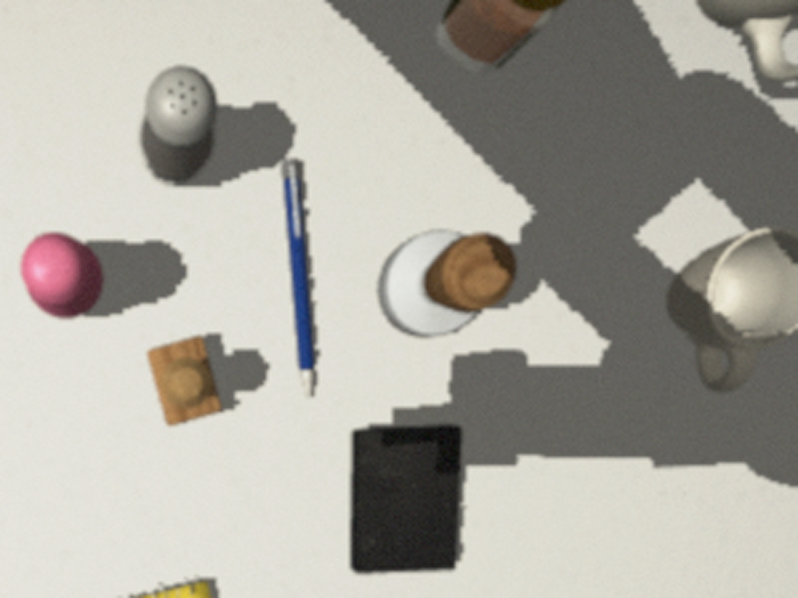

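Run:
```python
from h import *
s=load('w1.png')
w=lambda x,y,z: ray(s,260+x/2.66,y/2.66,z).round(4)[:2]
print('cocoa',w(182,97,.089)); print('tamper',w(488,281,.085),w(436,280,.026),'foot left',w(380,285,.026))
print('stamp top',w(187,380,.064),[w(*p,.02) for p in [(148,350),(205,337),(220,407)]])
P=[w(*p,.014) for p in [(352,428),(461,425),(459,568),(352,571)]]; print('pad',P,np.mean(P,0))
print('pink',w(63,268,.09),'cup rim',w(768,280,.056))
d=load('side0.png');c=load('scene0.png')
# shaft tilt check
def tri(p,q):
    A=[];b=[]
    for S,(u,v) in((c,p),(d,q)):
        R,t=S['R'],S['t']; 
        for r,a in((0,(u-S['cx'])/S['fx']),(1,(v-S['cy'])/S['fy'])): A.append(R[r]-a*R[2]); b.append(-(t[r]-a*t[2]))
    return np.linalg.lstsq(np.array(A),np.array(b),rcond=None)[0].round(3)
print('cin',tri((281,179),(338,168)))
print('pos',tri((412,142),(310,136)),tri((553,146),(240,222)),tri((560,238),(172,228)))
```

```text
cocoa [ 0.4402 -0.1894]
tamper [ 0.5898 -0.2701] [ 0.5841 -0.2639] foot left [ 0.5529 -0.2664]
stamp top [ 0.4437 -0.3173] [array([ 0.4224, -0.3012]), array([ 0.4553, -0.2941]), array([ 0.4645, -0.3339])]
pad [array([ 0.5443, -0.347 ]), array([ 0.6095, -0.3455]), array([ 0.6158, -0.4342]), array([ 0.5489, -0.4359])] [ 0.579625 -0.39065 ]
pink [ 0.3832 -0.2637] cup rim [ 0.7477 -0.2675]
cin [ 0.604 -0.128  0.094]
pos [0.634 0.109 0.291] [0.64  0.413 0.267] [0.841 0.402 0.176]
```

Request:
carry_out(motion="0.05 0.08 0.05 0 0 0 1;0.11 0.16 0.1 0 0 0 1;0.13 0.19 0.15 0 0 0 1;0.12 0.17 0.15 0 0 0 1;0.08 0.113 0.15 0 0 0 1;0.04 0.05 0.1 0 0 0 1;0 0 0 0 0 0 1")

```text
time: 2.58
tool_pos: [0.5847, -0.2663, 0.126]
ee_rot: [-3.137, -0.002, 1.569]
wrist_force: [0.3, 0.8, -0.5]
width: 0.0939
finger_force: 0.0
```

```bash
cat >> h.py <<'E'
def go(x,y,z,yaw_deg=None):
    o=readout.get_obs(); p=o['tool_pos']; yaw=o['ee_rot'][2]; c,s=np.cos(yaw),np.sin(yaw); dx,dy,dz=np.array([x,y,z])-p
    dyaw=0 if yaw_deg is None else (np.rad2deg(yaw)-yaw_deg)/120
    print('t',round(o['time'],2),'pos',p.round(4),'yaw',np.rad2deg(yaw).round(2),'w',round(o['width'],4),'-> tool shares',np.array([dx*c+dy*s,dx*s-dy*c,-dz]).round(4)/.2,'turn z',round(dyaw,4))
E
python3 - <<'E'
from h import *
go(.585,-.267,.041,90)
s=shot('wrist','w2.png')
im=s['pixels']; cv2.imwrite('pics/c5.png',cv2.resize(im[0:400,100:580,::-1],(720,600)))
E
```

```text
t 2.58 pos [ 0.5847 -0.2663  0.126 ] yaw 89.89 w 0.0939 -> tool shares [-0.0035  0.0015  0.425 ] turn z -0.001
```

View pics/c5.png

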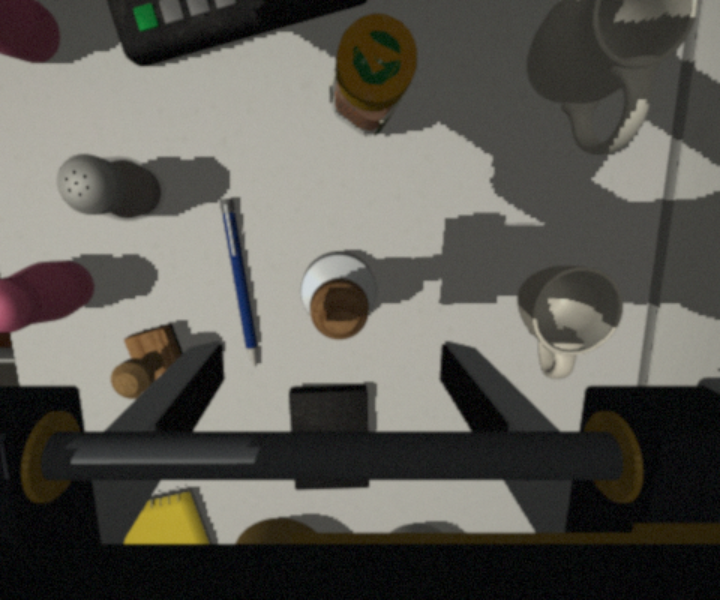

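Run:
```python
from h import *
s=load('w2.png')
w=lambda x,y,z: ray(s,100+x/1.5,y/1.5,z).round(4)[:2]
print('tamper',w(340,310,.087),w(340,287,.026),'foot top edge',w(340,252,.026)); print('cin',w(377,58,.096),'cocoa',w(78,184,.09),'jug',w(650,20,.085))
print('pad front edge', w(291,389,.014),w(366,386,.014))
```

```text
tamper [ 0.5878 -0.2623] [ 0.5886 -0.2597] foot top edge [ 0.5886 -0.2341]
cin [ 0.606  -0.1285] cocoa [ 0.4422 -0.1896] jug [ 0.7483 -0.1079]
pad front edge [ 0.5497 -0.3453] [ 0.6099 -0.3426]
```

Request:
carry_out(motion="0 0 0.15 0 0 0 1;0 0 0.15 0 0 0 1;0 0 0.1 0 0 0 1;0 0 0.025 0 0 0 1;0 0 0 0 0 0 1")

```text
time: 3.25
tool_pos: [0.5858, -0.2684, 0.0449]
ee_rot: [3.14, 0.001, 1.567]
wrist_force: [0.8, -0.6, -0.2]
width: 0.0943
finger_force: 0.0
```

Request:
carry_out(motion="0.02 0.01 0.02 0 0 0 1;0 0 0 0 0 0 0;0 0 0 0 0 0 0;0 0 0 0 0 0 0;0 0 0 0 0 0 0;0 0 0 0 0 0 0;0 0 -0.05 0 0 0 0;0 0 -0.1 0 0 0 0")

```text
time: 4.25
tool_pos: [0.5869, -0.2635, 0.07]
ee_rot: [-3.14, -0.001, 1.568]
wrist_force: [0.9, 0.5, -0.7]
width: 0.0274
finger_force: 0.0
```

Request:
carry_out(motion="0 0 0 0 0 0 0;0 0 0 0 0 0 0")

```text
time: 4.5
tool_pos: [0.5877, -0.2639, 0.0705]
ee_rot: [3.141, 0.001, 1.568]
wrist_force: [-0.8, -0.1, -0.2]
width: 0.0071
finger_force: 0.0
```

Run:
```python
from h import *
s=shot('wrist','w3.png')
im=s['pixels']; cv2.imwrite('pics/c6.png',cv2.resize(im[150:350,160:480,::-1],(640,400)))
```

```text
(no output)
```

View pics/c6.png

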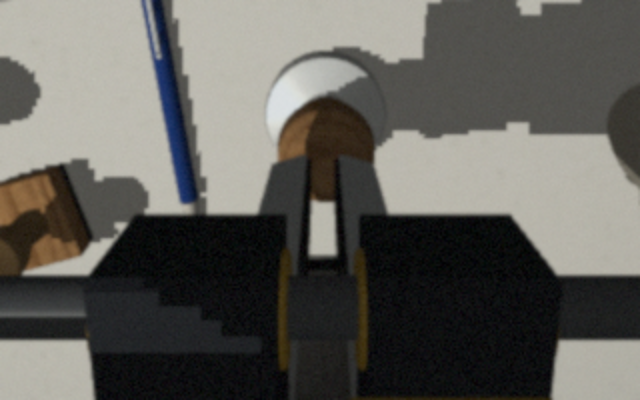

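Run:
```python
from h import *
s=load('w3.png')
w=lambda x,y,z: ray(s,160+x/2,150+y/2,z).round(4)[:2]
print(w(326,110,.026),w(326,55,.026), w(267,110,.026),w(385,110,.026)); 
for q in [(.588,-.263),(.588,-.259)]: print([np.round((np.array(proj(s,(*q,z)))-[160,150])*2) for z in (.026,.086)],(np.array(proj(s,(q[0],q[1]+.029,.026)))-[160,150])*2)
p=readout.get_obs()['tool_pos'];print((np.array(proj(s,p))-[160,150])*2)
```

```text
[ 0.5878 -0.2598] [ 0.5878 -0.2345] [ 0.5608 -0.2598] [ 0.6148 -0.2599]
[array([326., 117.]), array([328., 157.])] [326.34452905  53.79988314]
[array([326., 108.]), array([328., 147.])] [326.33921604  44.86770166]
[325.47722093 146.16978444]
```

Request:
carry_out(motion="0 0 -0.15 0 0 0 0.7;0 0 0 0 0 0 0.7;0 0 0 0 0 0 0.7;0 0 0 0 0 0 0.7;0 0 0 0 0 0 0.7;0 0 0 0 0 0 0.7;0 0 0.1 0 0 0 0.7;0 0 0.1 0 0 0 0.7;0 0 0.08 0 0 0 0.7;0 0 0 0 0 0 0.7")

```text
time: 5.8
tool_pos: [0.5858, -0.2628, 0.0407]
ee_rot: [-3.137, -0.003, 1.568]
wrist_force: [-0.9, 1.0, 0.7]
width: 0.066
finger_force: 0.0
```

Request:
carry_out(motion="0 0 0 0 0 0 0;0 0 0 0 0 0 0;0 0 0 0 0 0 0;0 0 0 0 0 0 0;0 0 0 0 0 0 0")

```text
time: 6.42
tool_pos: [0.5888, -0.2643, 0.0474]
ee_rot: [3.138, 0.002, 1.568]
wrist_force: [-2.4, 1.9, 8.8]
width: 0.0228
finger_force: 23.7
```

Request:
carry_out(motion="0 0 0 0 0 0 0;0 0 0 0 0 0 0")

```text
time: 6.68
tool_pos: [0.5887, -0.2643, 0.0478]
ee_rot: [3.137, 0.002, 1.568]
wrist_force: [-1.8, 1.2, 9.9]
width: 0.0213
finger_force: 24.1
```

Run:
```python
from h import *
o=readout.get_obs(); print(o['tool_pos'],o['width'],o['wrist_force'],o['wrist_torque'],o['ee_rot'])
A=[]
s=shot('wrist','w4.png'); A.append(cv2.resize(s['pixels'][150:350,160:480,::-1],(640,400))[:,120:520])
s=shot('scene','s4.png'); u,v=map(int,proj(s,(.588,-.263,.06))); print(u,v); A.append(cv2.resize(s['pixels'][v-40:v+40,u-40:u+40,::-1],(400,400),interpolation=2))
cv2.imwrite('pics/c7.png',np.hstack(A))
```

```text
[ 0.58873766 -0.26432624  0.0478408 ] 0.021271982049959254 [-1.82803596  1.19265613  9.91682104] [ 0.33548029  0.28493293 -0.08456074] [3.13745474e+00 2.11731847e-03 1.56756863e+00]
230 183
```

View pics/c7.png

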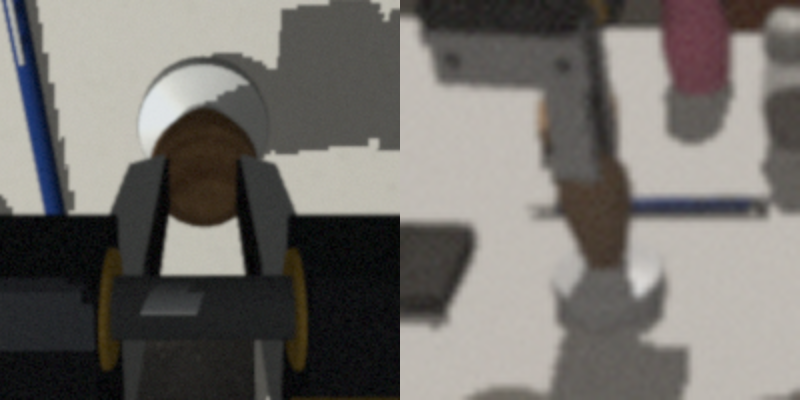

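Run:
```python
from h import *
s=load('s4.png'); f=lambda X:((np.array(proj(s,X))-[190,143])*5+[400,0]).round()
for y in(-.264,-.27):print([f((.602,y,z)) for z in (.03,.048,.06,.07)])
print([f((.588,-.263,z)) for z in (0,.026,.05,.087)], f((.588+.0,-.263-.029,.026)),f((.588+.0,-.263+.029,.026)))
```

```text
[array([600., 266.]), array([595., 238.]), array([592., 220.]), array([589., 204.])]
[array([588., 265.]), array([583., 238.]), array([580., 219.]), array([577., 203.])]
[array([615., 294.]), array([609., 255.]), array([603., 219.]), array([594., 160.])] [554. 252.] [664. 259.]
```

Run:
```python
from h import *
print(robot.hold_point_z,[a for a in dir(robot) if a[0]!='_'])
for n,p,(u,v) in [('w2.png',(.5847,-.2663,.126),(395,230)),('w3.png',(.5877,-.2639,.0705),(160+337/2,150+157/2)),('w4.png',(.5887,-.2643,.0478),(160+(120+240)/2,150+157/2))]:
    s=load(n); cam=-s['R'].T@s['t']
    print(n,cam-np.array(p))
    for fr in(0,.008): # finger front face y offset
        d=s['R'].T@np.array([(u-s['cx'])/s['fx'],(v-s['cy'])/s['fy'],1]); k=(p[1]+fr-cam[1])/d[1]; X=cam+k*d; print(fr,'tip above tcp',(X[2]-p[2]).round(4),'half gap',(X[0]-p[0]).round(4))
```

```text
0.0188 ['IKError', 'close_job', 'hold_point_z']
w2.png [-0.00049303  0.06559547  0.215281  ]
0 tip above tcp 0.0154 half gap 0.0514
0.008 tip above tcp 0.0398 half gap 0.0451
w3.png [-0.00159093  0.06614893  0.21513936]
0 tip above tcp 0.0122 half gap 0.0037
0.008 tip above tcp 0.0368 half gap 0.0031
w4.png [-0.00224052  0.06646398  0.215012  ]
0 tip above tcp 0.0122 half gap 0.0121
0.008 tip above tcp 0.0367 half gap 0.0104
```

Request:
carry_out(motion="0 0 -0.02 0 0 0 0.6;0 0 0 0 0 0 0.6;0 0 0 0 0 0 0.6;0 0 0 0 0 0 0.6;0.02 0 0 0 0 0 0.6;0 0 0.08 0 0 0 0.6;0 0 0.08 0 0 0 0.6;0 0 0.02 0 0 0 0.6;0 0 0 0 0 0 0;0 0 0 0 0 0 0;0 0 0 0 0 0 0;0 0 0 0 0 0 0")

```text
time: 8.28
tool_pos: [0.5884, -0.2601, 0.0127]
ee_rot: [3.139, 0.001, 1.568]
wrist_force: [2.1, -0.8, 0.3]
width: 0.0362
finger_force: 30.0
```

Request:
carry_out(motion="0 0 -0.05 0 0 0 0;0 0 -0.1 0 0 0 0;0 0 -0.2 0 0 0 0;0 0 -0.25 0 0 0 0;0 0 -0.2 0 0 0 0;0 0 0 0 0 0 0")

```text
time: 9.02
tool_pos: [0.5897, -0.2611, 0.1782]
ee_rot: [3.132, 0.005, 1.568]
wrist_force: [0.6, -0.5, -4.1]
width: 0.0364
finger_force: 30.0
```

Run:
```python
from h import *
go(.44,.15,.22,90)
o=readout.get_obs();print(o['joint_positions'].round(3))
```

```text
t 9.03 pos [ 0.5897 -0.2611  0.1782] yaw 89.82 w 0.0364 -> tool shares [ 2.053 -0.755 -0.209] turn z -0.0015
[-0.505  0.291  1.115 -0.     1.725 -0.501]
```

Request:
carry_out(motion="0.1 -0.04 -0.02 0 0 0 0;0.2 -0.08 -0.03 0 0 0 0;0.22 -0.08 -0.03 0 0 0 0;0.22 -0.08 -0.03 0 0 0 0;0.22 -0.08 -0.03 0 0 0 0;0.22 -0.08 -0.03 0 0 0 0;0.22 -0.08 -0.03 0 0 0 0;0.22 -0.08 0 0 0 0 0;0.22 -0.08 0 0 0 0 0;0.15 -0.05 0 0 0 0 0;0.06 -0.02 0 0 0 0 0;0 0 0 0 0 0 0")

```text
time: 10.52
tool_pos: [0.4376, 0.1508, 0.2105]
ee_rot: [-3.139, 0.001, 1.569]
wrist_force: [0.8, -0.2, -3.4]
width: 0.036
finger_force: 30.0
```

Run:
```python
from h import *
go(.43,.355,.1,90)
s=shot('wrist','w5.png'); im=s['pixels']
for q in [(.4275,.357),(.427,.208),(.428,.057)]: print(np.round(proj(s,(*q,.02))))
cv2.imwrite('pics/c8.png',cv2.resize(im[0:300,120:520,::-1],(800,600),interpolation=2))
```

```text
t 10.53 pos [0.4376 0.1508 0.2105] yaw 89.92 w 0.036 -> tool shares [ 1.021  -0.0395  0.5525] turn z -0.0007
[315.  19.]
[315. 142.]
[316. 246.]
```

View pics/c8.png

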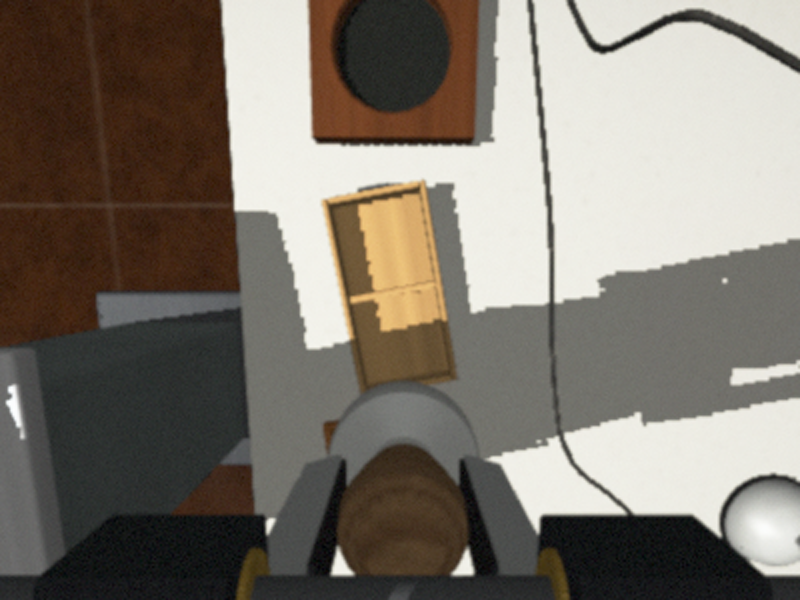

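Run:
```python
from h import *
s=load('w5.png')
w=lambda x,y,z: ray(s,120+x/2,y/2,z).round(4)[:2]
print('seat bottom',w(393,112,.024),'l/r',w(335,47,.024),w(452,47,.024),'block edge',w(313,140,.024),w(474,137,.024))
C=[w(*p,.032) for p in [(323,200),(424,181),(457,380),(361,388)]]; print('caddy',C,np.mean(C,0)); 
d=(C[0]+C[1]-C[2]-C[3])/2; e=(C[1]+C[2]-C[0]-C[3])/2; print(d,e,np.hypot(*d),np.hypot(*e),np.degrees(np.arctan2(-d[0],d[1])),np.degrees(np.arctan2(e[1],e[0])))
print('divider mid',(w(350,300,.028)+w(437,283,.028))/2)
cam=-s['R'].T@s['t'];print(cam)
```

```text
seat bottom [0.4297 0.3141] l/r [0.3941 0.3508] [0.4662 0.3507] block edge [0.3786 0.2978] [0.4811 0.2994]
caddy [array([0.3849, 0.2607]), array([0.4493, 0.272 ]), array([0.4729, 0.1439]), array([0.4071, 0.1383])] [0.42855  0.203725]
[-0.0229   0.12525] [0.0651  0.00845] 0.1273262443489165 0.06564611565050892 10.361194377485525 7.395660436627693
divider mid [0.4295  0.20325]
[0.43658976 0.21710536 0.42551739]
```

Run:
```python
from h import *
s=load('w5.png')
w=lambda x,y,z: ray(s,120+x/2,y/2,z).round(4)[:2]
print('foot front',w(404,382,.224),w(330,455,.224),w(478,455,.224)); go(.43,.352,.15,90)
```

```text
foot front [0.4366 0.1789] [0.4098 0.1521] [0.4634 0.1521]
t 10.57 pos [0.4382 0.1501 0.2108] yaw 89.83 w 0.0362 -> tool shares [ 1.0095 -0.0435  0.304 ] turn z -0.0014
```

Request:
carry_out(motion="0.1 -0.005 0 0 0 0 0;0.2 -0.01 0.05 0 0 0 0;0.25 -0.01 0.05 0 0 0 0;0.25 -0.01 0.1 0 0 0 0;0.15 -0.005 0.1 0 0 0 0;0.06 -0.003 0.1 0 0 0 0;0 0 0.1 0 0 0 0;0 0 0 0 0 0 0")

```text
time: 11.58
tool_pos: [0.4301, 0.3506, 0.1089]
ee_rot: [-3.137, 0.004, 1.566]
wrist_force: [1.1, 0.0, -3.8]
width: 0.0365
finger_force: 30.0
```

Run:
```python
from h import *
go(.43,.352,.027,90)
```

```text
t 11.57 pos [0.4301 0.3506 0.1089] yaw 89.73 w 0.0365 -> tool shares [ 0.007  -0.0005  0.4095] turn z -0.0023
```

Request:
carry_out(motion="0 0 0.15 0 0 0 0;0 0 0.12 0 0 0 0;0 0 0.08 0 0 0 0;0 0 0.04 0 0 0 0;0 0 0.01 0 0 0 0;0 0 0 0 0 0 0")

```text
time: 12.32
tool_pos: [0.4314, 0.3531, 0.0328]
ee_rot: [3.14, -0.001, 1.568]
wrist_force: [-0.6, -0.5, -3.9]
width: 0.0361
finger_force: 30.0
```

Request:
carry_out(motion="0 0 0.01 0 0 0 0;0 0 0.01 0 0 0 0;0 0 0 0 0 0 0")

```text
time: 12.7
tool_pos: [0.4306, 0.3527, 0.0277]
ee_rot: [-3.141, 0.0, 1.568]
wrist_force: [0.2, -1.3, -3.9]
width: 0.036
finger_force: 30.0
```

Request:
carry_out(motion="0 0 0.01 0 0 0 0;0 0 0.01 0 0 0 0;0 0 0 0 0 0 0")

```text
time: 13.08
tool_pos: [0.4309, 0.3529, 0.0245]
ee_rot: [3.141, -0.0, 1.568]
wrist_force: [-1.5, -0.6, -1.1]
width: 0.0363
finger_force: 30.0
```

Request:
carry_out(motion="0 0 0 0 0 0 0.75;0 0 0 0 0 0 0.75;0 0 0 0 0 0 0.75;0 0 0 0 0 0 0.75;0 0 0 0 0 0 0.75;0 0 -0.15 0 0 0 0.75;0 0 -0.3 0 0 0 0.75;0 0 -0.3 0 0 0 0.75;-0.15 0 -0.1 0 0 0 0.75;-0.25 0 0 0 0 0 0.75;-0.25 0 0 0 0 0 0.75;-0.25 0 0 0 0 0 0.75")

```text
time: 14.58
tool_pos: [0.43, 0.1713, 0.194]
ee_rot: [3.141, 0.0, 1.568]
wrist_force: [0.1, -0.1, 0.2]
width: 0.0707
finger_force: 0.0
```

Request:
carry_out(motion="-0.25 0.005 0 0 0 0 0.75;-0.25 0.005 0 0 0 0 0.75;-0.25 0.005 0 0 0 0 0.75;-0.25 0.005 0 0 0 0 0.75;-0.25 0.005 0 0 0 0 0.75;-0.25 0.005 0 0 0 0 0.75;-0.17 0.005 0 0 0 0 0.75;-0.09 0.005 0 0 0 0 0.75;-0.04 0 0 0 0 0 0.75;0 0 0 0 0 0 0.75")

```text
time: 15.82
tool_pos: [0.4372, -0.1868, 0.1939]
ee_rot: [-3.142, -0.0, 1.568]
wrist_force: [-0.5, -0.6, -0.8]
width: 0.0706
finger_force: 0.0
```

Run:
```python
from h import *
go(.441,-.189,.003,90)
s=shot('wrist','w6.png'); im=s['pixels']
d=shot('side','d6.png'); u,v=map(int,proj(d,(.43,.352,.05))); 
A=[cv2.resize(im[100:300,170:470,::-1],(600,400)),cv2.resize(d['pixels'][v-25:v+25,u-25:u+25,::-1],(200,200),interpolation=2)]
u,v=map(int,proj(d,(.428,.057,.01))); A[1]=np.vstack([A[1],cv2.resize(d['pixels'][v-25:v+25,u-25:u+25,::-1],(200,200),interpolation=2)])
print(u,v)
cv2.imwrite('pics/c9.png',np.hstack(A)); print(proj(s,(.441,-.189,.09)))
```

```text
t 15.82 pos [ 0.4372 -0.1868  0.1939] yaw 89.85 w 0.0706 -> tool shares [-0.011   0.019   0.9545] turn z -0.0013
364 237
(np.float64(326.0607616630967), np.float64(198.23020884490631))
```

View pics/c9.png

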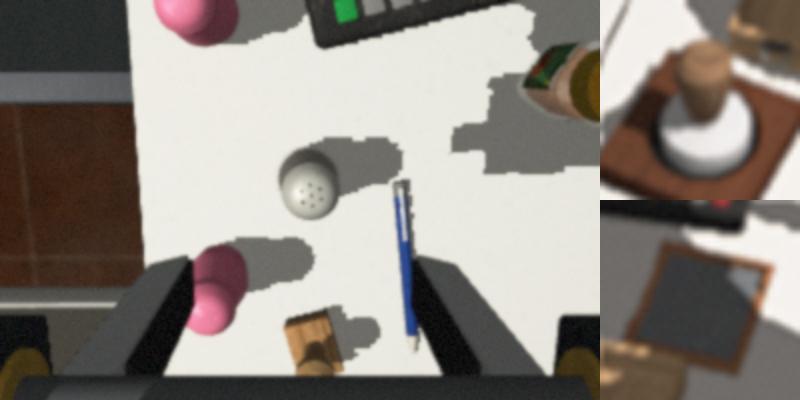

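Request:
carry_out(motion="0 0.019 0.2 0 0 0 0.75;0 0 0.25 0 0 0 0.75;0 0 0.25 0 0 0 0.75;0 0 0.15 0 0 0 0.75;0 0 0.08 0 0 0 0.75;0 0 0.025 0 0 0 0.75;0 0 0 0 0 0 0;0 0 0 0 0 0 0;0 0 0 0 0 0 0;0 0 0 0 0 0 0;0 0 0 0 0 0 0")

```text
time: 17.3
tool_pos: [0.4412, -0.1878, 0.0037]
ee_rot: [3.141, 0.001, 1.568]
wrist_force: [-1.7, 0.2, 3.9]
width: 0.0374
finger_force: 29.9
```

Run:
```python
from h import *
s=shot('scene','s7.png'); d=shot('side','d7.png'); A=[]
for q in (s,d):
    u,v=map(int,proj(q,(.441,-.187,.06))); A.append(cv2.resize(q['pixels'][v-25:v+25,u-25:u+25,::-1],(400,400),interpolation=2))
    print([((np.array(proj(q,X))-[u-25,v-25])*8).round() for X in [(.441,-.187,0),(.441,-.187,.07),(.441,-.187,.09),(.459,-.187,.04),(.459,-.187,.07)]])
cv2.imwrite('pics/c10.png',np.hstack(A))
```

```text
[array([214., 342.]), array([201., 179.]), array([198., 130.]), array([198., 278.]), array([193., 206.])]
[array([193., 317.]), array([206., 188.]), array([210., 150.]), array([160., 233.]), array([166., 177.])]
```

View pics/c10.png

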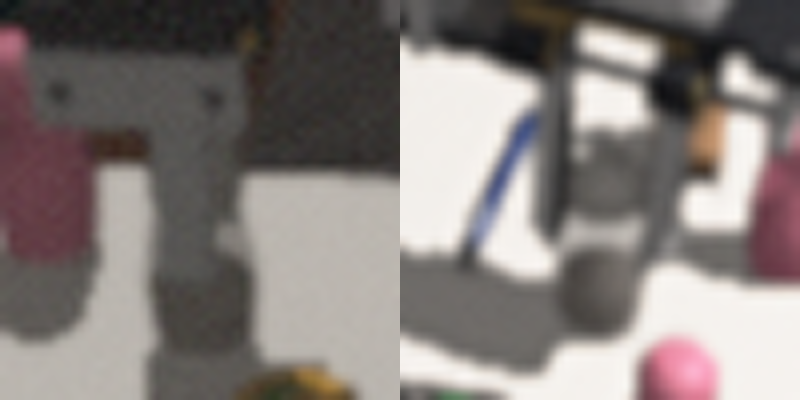

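Request:
carry_out(motion="0 0 0 0 0 0 0;0 0 -0.01 0 0 0 0;0 0 -0.02 0 0 0 0;0 0 0 0 0 0 0;0 0 0 0 0 0 0")

```text
time: 18.02
tool_pos: [0.4407, -0.1872, 0.0086]
ee_rot: [-3.141, -0.0, 1.568]
wrist_force: [-0.3, 0.6, -0.9]
width: 0.0378
finger_force: 29.6
```

Request:
carry_out(motion="0 0 -0.1 0 0 0 0;0 0 -0.2 0 0 0 0;0 0 -0.25 0 0 0 0;0 0 -0.25 0 0 0 0;0.05 0 -0.15 0 0 0 0;0.15 -0.01 0 0 0 0 0;0.2 -0.01 0 0 0 0 0;0.15 -0.01 0 0 0 0 0;0.08 0 0 0 0 0 0;0 0 0 0 0 0 0")

```text
time: 19.27
tool_pos: [0.4353, -0.0609, 0.1988]
ee_rot: [3.142, 0.001, 1.569]
wrist_force: [0.1, 0.0, -1.1]
width: 0.0375
finger_force: 29.6
```

Run:
```python
from h import *
go(.4238,.2351,.0037,90)
s=shot('wrist','w8.png'); im=s['pixels']
hsv=cv2.cvtColor(im,cv2.COLOR_RGB2HSV)
for q in [(.428,.057,.011),(.428,.057,.004),(.43,.11,.011),(.388,.057,.011),(.471,.06,.011),(.5,.057,0)]:
    u,v=map(int,np.round(proj(s,q))); print(q,u,v,im[v,u] if 0<=v<400 else None,hsv[v,u] if 0<=v<400 else None)
```

```text
t 19.27 pos [ 0.4353 -0.0609  0.1988] yaw 89.92 w 0.0375 -> tool shares [ 1.48   -0.0595  0.9755] turn z -0.0006
(0.428, 0.057, 0.011) 317 94 [57 58 56] [45  9 58]
(0.428, 0.057, 0.004) 317 95 [59 61 61] [90  8 61]
(0.43, 0.11, 0.011) 318 50 [74 50 30] [ 14 152  74]
(0.388, 0.057, 0.011) 286 94 [78 49 27] [ 13 167  78]
(0.471, 0.06, 0.011) 350 92 [94 59 28] [ 14 179  94]
(0.5, 0.057, 0) 371 95 [110 110 104] [ 30  14 110]
```

Run:
```python
from h import *
s=load('w8.png'); im=s['pixels']; hsv=cv2.cvtColor(im,cv2.COLOR_RGB2HSV)
# rectify table plane z=.011 at 0.5 mm/px: x .33-.53, y -.03..0.15
xs=np.arange(.34,.52,.0005); ys=np.arange(.14,-.03,-.0005); X,Y=np.meshgrid(xs,ys)
P=np.stack([X,Y,np.full_like(X,.011)],-1)@s['R'].T+s['t']; mu=(s['fx']*P[...,0]/P[...,2]+s['cx']).astype('f4'); mv=(s['fy']*P[...,1]/P[...,2]+s['cy']).astype('f4')
r=cv2.remap(im,mu,mv,1); h=cv2.cvtColor(r,cv2.COLOR_RGB2HSV); m=((h[...,1]>95)&(h[...,2]<135)).astype('u1')
n,l,st,c=cv2.connectedComponentsWithStats(m)
i=1+np.argmax(st[1:,4]); print(st[i]); k=np.argwhere(l==i)[:,::-1].astype('f4')
R=cv2.minAreaRect(k); print('ctr',xs[0]+R[0][0]*.0005,ys[0]-R[0][1]*.0005,'size',np.array(R[1])*.5,'ang',R[2])
# felt hole: dark low-sat inside
cnt,hi=cv2.findContours((l==i).astype('u1'),cv2.RETR_CCOMP,cv2.CHAIN_APPROX_NONE)
for cc in cnt:
    if cv2.contourArea(cc)>3000:
        R=cv2.minAreaRect(cc); print('cont',round(xs[0]+R[0][0]*.0005,4),round(ys[0]-R[0][1]*.0005,4),np.array(R[1])*.5,R[2])
cv2.imwrite('pics/rect.png',r[:,:,::-1])
d=load('side0.png'); print([ray(d,339+x/4,212+y/4,.011)[:2].round(4) for x,y in [(65,43),(170,68),(138,172)]])
```

```text
[  74   46  209  224 7605]
ctr 0.42873535156250003 0.055649703979492204 size [113.76220703  90.21839142] ang 82.06953430175781
cont 0.4287 0.0556 [113.76220703  90.21839142] 82.06953430175781
[array([0.4785, 0.0115]), array([0.3933, 0.0022]), array([0.375 , 0.1146])]
```

Request:
carry_out(motion="0.1 0 0 0 0 0 0;0.2 -0.01 0 0 0 0 0;0.24 -0.01 0 0 0 0 0;0.24 -0.01 0 0 0 0 0;0.24 -0.01 0 0 0 0 0;0.22 -0.01 0 0 0 0 0;0.15 -0.01 0.1 0 0 0 0;0.07 0 0.15 0 0 0 0;0.02 0 0.15 0 0 0 0;0 0 0.15 0 0 0 0;0 0 0 0 0 0 0")

```text
time: 20.7
tool_pos: [0.4227, 0.233, 0.0858]
ee_rot: [-3.136, 0.003, 1.566]
wrist_force: [-0.3, 0.2, -1.3]
width: 0.0377
finger_force: 29.6
```

Run:
```python
from h import *
go(.4238,.2351,.0087,90)
```

```text
t 20.7 pos [0.4227 0.233  0.0858] yaw 89.75 w 0.0377 -> tool shares [0.0105 0.0055 0.3855] turn z -0.0021
```

Request:
carry_out(motion="0.01 0.005 0.1 0 0 0 0;0 0 0.12 0 0 0 0;0 0 0.08 0 0 0 0;0 0 0.04 0 0 0 0;0 0 0.02 0 0 0 0;0 0 0.01 0 0 0 0;0 0 0 0 0 0 0")

```text
time: 21.58
tool_pos: [0.4255, 0.2369, 0.0153]
ee_rot: [3.141, -0.0, 1.568]
wrist_force: [0.6, 0.0, -1.0]
width: 0.0378
finger_force: 29.6
```

Request:
carry_out(motion="0 0 0.012 0 0 0 0;0 0 0.012 0 0 0 0;0 0 0 0 0 0 0;0 0 0 0 0 0 0")

```text
time: 22.08
tool_pos: [0.4251, 0.2367, 0.01]
ee_rot: [-3.142, 0.0, 1.568]
wrist_force: [1.2, 0.5, -0.6]
width: 0.0376
finger_force: 29.6
```

Request:
carry_out(motion="0 0 0.01 0 0 0 0;0 0 0.01 0 0 0 0;0 0 0 0 0 0 0;0 0 0 0 0 0 0")

```text
time: 22.58
tool_pos: [0.4255, 0.237, 0.0076]
ee_rot: [3.141, -0.001, 1.568]
wrist_force: [-2.1, -0.5, 6.9]
width: 0.0374
finger_force: 30.2
```

Request:
carry_out(motion="0 0 -0.005 0 0 0 0.75;0 0 0 0 0 0 0.75;0 0 0 0 0 0 0.75;0 0 0 0 0 0 0.75;0 0 -0.1 0 0 0 0.75;0 0 -0.25 0 0 0 0.75;0 0 -0.3 0 0 0 0.75;0 0 -0.25 0 0 0 0.75;-0.15 0.02 -0.05 0 0 0 0.75;-0.25 0.02 0 0 0 0 0.75;-0.25 0.05 0 0 0 0 0.75;-0.25 0.1 0 0 0 0 0.75")

```text
time: 24.08
tool_pos: [0.4626, 0.0553, 0.1974]
ee_rot: [3.141, -0.0, 1.569]
wrist_force: [-0.1, 0.1, 0.2]
width: 0.0708
finger_force: 0.0
```

Request:
carry_out(motion="-0.22 0.17 0 0 0 0 0.75;-0.22 0.17 0 0 0 0 0.75;-0.22 0.17 0 0 0 0 0.75;-0.16 0.12 0 0 0 0 0.75;-0.09 0.07 0 0 0 0 0.75;-0.03 0.02 0 0 0 0 0.75;0 0 0 0 0 0 0.75")

```text
time: 24.95
tool_pos: [0.6058, -0.1316, 0.1967]
ee_rot: [-3.141, -0.0, 1.568]
wrist_force: [0.0, 0.7, 0.1]
width: 0.0705
finger_force: 0.0
```

Run:
```python
from h import *
go(.606,-.1285,.01,90)
s=shot('wrist','w9.png'); im=s['pixels']; hsv=cv2.cvtColor(im,cv2.COLOR_RGB2HSV)
u,v=map(int,proj(s,(.606,-.1285,.096))); print(u,v)
m=((hsv[...,0]>14)&(hsv[...,0]<34)&(hsv[...,1]>150)&(hsv[...,2]>70)).astype('u1'); m=cv2.morphologyEx(m,3,np.ones((9,9)))
n,l,st,c=cv2.connectedComponentsWithStats(m)
for i in range(1,n):
    if st[i,4]>150: x=c[i]; print(st[i],x.round(1),ray(s,*x,.096).round(4),'w',st[i,2]/s['fx']*(-s['R'].T@s['t'])[2])
```

```text
t 24.95 pos [ 0.6058 -0.1316  0.1967] yaw 89.82 w 0.0705 -> tool shares [1.550e-02 5.000e-04 9.335e-01] turn z -0.0015
322 194
[158  80  49  11 189] [181.2  85.9] [ 0.4623 -0.0162  0.096 ] w 0.06916284714139526
[ 305  173   36   38 1062] [322.6 192.1] [ 0.6057 -0.1262  0.096 ] w 0.05081352034878019
```

Request:
carry_out(motion="0.025 0 0.2 0 0 0 0.75;0 0 0.25 0 0 0 0.75;0 0 0.25 0 0 0 0.75;0 0 0.15 0 0 0 0.75;0 0 0.08 0 0 0 0.75;0 0 0.03 0 0 0 0.75;0 0 0 0 0 0 0;0 0 0 0 0 0 0;0 0 0 0 0 0 0;0 0 0 0 0 0 0;0 0 0 0 0 0 0")

```text
time: 26.38
tool_pos: [0.6073, -0.1272, 0.0067]
ee_rot: [3.138, 0.001, 1.568]
wrist_force: [0.9, 0.6, 5.8]
width: 0.047
finger_force: 30.0
```

Request:
carry_out(motion="0 0 0 0 0 0 0;0 0 -0.01 0 0 0 0;0 0 -0.02 0 0 0 0;0 0 -0.02 0 0 0 0;0 0 0 0 0 0 0")

```text
time: 27.0
tool_pos: [0.6061, -0.1269, 0.0152]
ee_rot: [3.142, 0.0, 1.568]
wrist_force: [-0.1, -0.3, -1.4]
width: 0.0469
finger_force: 30.0
```

Request:
carry_out(motion="0 0 -0.1 0 0 0 0;0 0 -0.2 0 0 0 0;0 0 -0.25 0 0 0 0;0 0 -0.25 0 0 0 0;0.1 -0.06 -0.1 0 0 0 0;0.2 -0.12 0 0 0 0 0;0.22 -0.13 0 0 0 0 0;0.22 -0.13 0 0 0 0 0;0.22 -0.13 0 0 0 0 0;0.22 -0.13 0 0 0 0 0;0.15 -0.09 0 0 0 0 0;0 0 0 0 0 0 0")

```text
time: 28.5
tool_pos: [0.4463, 0.1419, 0.1947]
ee_rot: [-3.14, -0.0, 1.573]
wrist_force: [0.3, 0.0, -0.1]
width: 0.0472
finger_force: 30.0
```

Run:
```python
from h import *
go(.4338,.1719,.0107,90)
s=shot('wrist','w10.png'); im=s['pixels']; hsv=cv2.cvtColor(im,cv2.COLOR_RGB2HSV)
m=((hsv[...,0]>14)&(hsv[...,0]<34)&(hsv[...,1]>150)&(hsv[...,2]>70)).astype('u1'); m=cv2.morphologyEx(m,3,np.ones((9,9)))
n,l,st,c=cv2.connectedComponentsWithStats(m)
for i in range(1,n):
    if st[i,4]>150: x=c[i]; print(st[i],x.round(1))
p=readout.get_obs()['tool_pos']; print(proj(s,p+[0,0,.09]))
```

```text
t 28.5 pos [0.4463 0.1419 0.1947] yaw 90.1 w 0.0472 -> tool shares [ 0.15  -0.062  0.92 ] turn z 0.0009
[ 278  226   85   62 3813] [320.3 258.9]
[214 275  19  60 430] [220.9 302.8]
[410 276  19  58 430] [420.8 304.3]
[ 190  350  336   12 1860] [379.1 357. ]
(np.float64(326.39943422559037), np.float64(282.32534110846814))
```

Request:
carry_out(motion="0.1 -0.04 0.05 0 0 0 0;0.05 -0.02 0.15 0 0 0 0;0 0 0.2 0 0 0 0;0 0 0.15 0 0 0 0;0 0 0 0 0 0 0")

```text
time: 29.18
tool_pos: [0.4345, 0.1682, 0.0818]
ee_rot: [-3.134, 0.002, 1.566]
wrist_force: [-0.3, 1.2, -1.2]
width: 0.0468
finger_force: 30.0
```

Run:
```python
from h import *
go(.4338,.1719,.0107,90)
```

```text
t 29.18 pos [0.4345 0.1682 0.0818] yaw 89.75 w 0.0468 -> tool shares [ 0.0185 -0.004   0.3555] turn z -0.0021
```

Request:
carry_out(motion="0.008 0 0.1 0 0 0 0;0 0 0.12 0 0 0 0;0 0 0.06 0 0 0 0;0 0 0.03 0 0 0 0;0 0 0.015 0 0 0 0;0 0 0.01 0 0 0 0;0 0 0 0 0 0 0;0 0 0 0 0 0 0")

```text
time: 30.18
tool_pos: [0.4372, 0.1714, 0.0184]
ee_rot: [3.141, -0.0, 1.568]
wrist_force: [-0.7, -0.3, -1.0]
width: 0.0472
finger_force: 30.0
```

Request:
carry_out(motion="0 -0.015 0 0 0 0 0;0 0 0.012 0 0 0 0;0 0 0.012 0 0 0 0;0 0 0 0 0 0 0;0 0 0 0 0 0 0")

```text
time: 30.8
tool_pos: [0.434, 0.1713, 0.0132]
ee_rot: [-3.142, 0.0, 1.568]
wrist_force: [-0.3, 0.8, -0.3]
width: 0.047
finger_force: 30.0
```

Request:
carry_out(motion="0 0 0.008 0 0 0 0;0 0 0.008 0 0 0 0;0 0 0 0 0 0 0;0 0 0 0 0 0 0")

```text
time: 31.3
tool_pos: [0.4342, 0.1713, 0.0106]
ee_rot: [3.141, -0.0, 1.568]
wrist_force: [-1.8, -0.3, 3.0]
width: 0.0471
finger_force: 30.0
```

Request:
carry_out(motion="0 0 -0.005 0 0 0 0.8;0 0 0 0 0 0 0.8;0 0 0 0 0 0 0.8;0 0 0 0 0 0 0.8;0 0 -0.1 0 0 0 0.8;0 0 -0.25 0 0 0 0.8;0 0 -0.3 0 0 0 0.8;0 0 -0.25 0 0 0 0.8;-0.15 0.02 -0.05 0 0 0 0.9;-0.25 0.05 0 0 0 0 1;-0.25 0.06 0 0 0 0 1;-0.25 0.06 0 0 0 0 1")

```text
time: 32.8
tool_pos: [0.4716, -0.0102, 0.2011]
ee_rot: [3.141, 0.0, 1.568]
wrist_force: [1.2, -0.3, 0.6]
width: 0.094
finger_force: 0.0
```

Request:
carry_out(motion="-0.25 0.07 0 0 0 0 1;-0.25 0.07 0 0 0 0 1;-0.25 0.07 0 0 0 0 1;-0.25 0.07 0 0 0 0 1;-0.25 0.07 0 0 0 0 1;-0.25 0.07 0 0 0 0 1;-0.2 0.06 0 0 0 -0.01 1;-0.12 0.04 0 0 0 -0.01 1;-0.06 0.02 0 0 0 0 1;-0.02 0.01 0 0 0 0 1;0 0 0 0 0 0 1")

```text
time: 34.17
tool_pos: [0.5816, -0.388, 0.2013]
ee_rot: [3.142, -0.0, 1.61]
wrist_force: [0.8, -0.3, -0.8]
width: 0.0939
finger_force: 0.0
```

```bash
cat >> h.py <<'E'
def pad(s,x0,y0,z=.014,vmax=50,half=.085):
    xs=np.arange(x0-half,x0+half,.0005); ys=np.arange(y0+half,y0-half,-.0005); X,Y=np.meshgrid(xs,ys)
    P=np.stack([X,Y,np.full_like(X,z)],-1)@np.array(s['R']).T+np.array(s['t']); mu=(s['fx']*P[...,0]/P[...,2]+s['cx']).astype('f4'); mv=(s['fy']*P[...,1]/P[...,2]+s['cy']).astype('f4')
    r=cv2.remap(np.array(s['pixels']),mu,mv,1); m=(r.max(-1)<vmax).astype('u1'); m=cv2.morphologyEx(m,2,np.ones((9,9)))
    n,l,st,c=cv2.connectedComponentsWithStats(m)
    for i in range(1,n):
        if st[i,4]>1500:
            R=cv2.minAreaRect(np.argwhere(l==i)[:,::-1].astype('f4')); print('blob',round(xs[0]+R[0][0]*.0005,4),round(ys[0]-R[0][1]*.0005,4),(np.array(R[1])/2).round(1),round(R[2],1),st[i,4]/4)
    return r
E
python3 - <<'E'
from h import *
go(.58,-.39,-.033,92.5)
s=shot('wrist','w11.png')
for v in (45,60): r=pad(s,.58,-.39,vmax=v)
cv2.imwrite('pics/r11.png',r[:,:,::-1]); print(r[::40,::40].max(-1))
E
```

```text
t 34.17 pos [ 0.5816 -0.388   0.2013] yaw 92.26 w 0.0939 -> tool shares [-0.0095 -0.0085  1.1715] turn z -0.002
blob 0.581 -0.3906 [87.8 61.2] 87.9 5298.5
blob 0.581 -0.3907 [88.9 62.8] 87.9 5491.5
[[160 110 184 184 184 183 180 182 180]
 [186 185 185 184 184 184 184 183 181]
 [186 185 185 178 141 110 100 183 182]
 [184 185 185  40  35  33  85 181 180]
 [187 185 185  32  36  31  79 185 179]
 [186 185 186  35  31  27  79 182 181]
 [187 185 185  29  29  30  74 183 180]
 [184 185 185 184 184 183 184 180 183]
 [186 185 184 182 181 183 182 183 180]]
```

Request:
carry_out(motion="-0.015 -0.003 0.2 0 0 0 1;0 0 0.25 0 0 0 1;0 0 0.25 0 0 0 1;0 0 0.2 0 0 0 1;0 0 0.12 0 0 0 1;0 0 0.06 0 0 0 1;0 0 0.02 0 0 0 1;0 0 0 0 0 0 1")

```text
time: 35.22
tool_pos: [0.5817, -0.392, -0.0175]
ee_rot: [3.14, 0.001, 1.61]
wrist_force: [-0.0, 0.2, 0.3]
width: 0.0938
finger_force: 0.0
```

Request:
carry_out(motion="0 0 0.025 0 0 0 1;0 0 0.015 0 0 0 1;0 0 0.01 0 0 0 1;0 0 0 0 0 0 1")

```text
time: 35.72
tool_pos: [0.5808, -0.3916, -0.0292]
ee_rot: [-3.141, -0.0, 1.61]
wrist_force: [0.5, 0.2, -0.1]
width: 0.0937
finger_force: 0.0
```

Request:
carry_out(motion="0 0 0.01 0 0 0 1;0 0 0 0 0 0 1;0 0 0 0 0 0 0;0 0 0 0 0 0 0;0 0 0 0 0 0 0;0 0 0 0 0 0 0;0 0 0 0 0 0 0")

```text
time: 36.6
tool_pos: [0.5811, -0.3918, -0.0308]
ee_rot: [3.141, 0.0, 1.61]
wrist_force: [0.3, -0.5, 0.1]
width: 0.0638
finger_force: 30.0
```

Request:
carry_out(motion="0 0 -0.02 0 0 0 0;0 0 -0.06 0 0 0 0;0 0 -0.15 0 0 0 0;0 0 -0.25 0 0 0 0;0 0 -0.25 0 0 0 0;0.1 -0.03 -0.15 0 0 0 0;0.2 -0.06 0 0 0 0 0;0.22 -0.07 0 0 0 0 0;0.22 -0.08 0 0 0 0 0;0.22 -0.08 0 0 0 0 0;0.22 -0.08 0 0 0 0 0;0.2 -0.08 0 0 0 0 0")

```text
time: 38.1
tool_pos: [0.4738, -0.1183, 0.1464]
ee_rot: [3.14, 0.001, 1.61]
wrist_force: [-0.5, -0.2, -0.5]
width: 0.0634
finger_force: 30.0
```

Request:
carry_out(motion="0.1 -0.03 0 0 0 0 0;0.03 0 0 0 0 -0.02 0;0 0 0 0 0 -0.02 0;0 0 0 0 0 -0.007 0;0 0 0 0 0 0 0")

```text
time: 38.72
tool_pos: [0.4677, -0.0947, 0.145]
ee_rot: [-3.141, 0.0, 1.707]
wrist_force: [-0.6, 0.3, 0.4]
width: 0.0637
finger_force: 30.0
```

Run:
```python
from h import *
go(.4285,.0575,-.0255,97.9)
s=shot('wrist','w12.png')
# tray rim
cv2.imwrite('pics/c11.png',cv2.resize(s['pixels'][0:300,120:520,::-1],(800,600),interpolation=2))
print(proj(s,(.4285,.0575,.004)))
```

```text
t 38.73 pos [ 0.4677 -0.0947  0.145 ] yaw 97.82 w 0.0637 -> tool shares [ 0.7805 -0.0905  0.8525] turn z -0.0007
(np.float64(306.64561667725786), np.float64(52.68426575703981))
```

Run:
```python
from h import *
def seg(n,z=.011,vm=135):
    s=load(n); im=s['pixels']; xs=np.arange(.34,.52,.0005); ys=np.arange(.14,-.03,-.0005); X,Y=np.meshgrid(xs,ys)
    P=np.stack([X,Y,np.full_like(X,z)],-1)@s['R'].T+s['t']; mu=(s['fx']*P[...,0]/P[...,2]+s['cx']).astype('f4'); mv=(s['fy']*P[...,1]/P[...,2]+s['cy']).astype('f4')
    r=cv2.remap(im,mu,mv,1); h=cv2.cvtColor(r,cv2.COLOR_RGB2HSV); m=((h[...,1]>85)&(h[...,2]<vm)).astype('u1')
    c_,l,st,c=cv2.connectedComponentsWithStats(m); i=1+np.argmax(st[1:,4]); m=(l==i)
    yaw=np.deg2rad(8)
    # template fit: tray outer minus felt
    best=[]
    for cx in np.arange(.42,.438,.001):
        for cy in np.arange(.045,.072,.001):
            for a in np.deg2rad([5,6,7,8,9,10,11]):
                u=(X-cx)*np.cos(a)+(Y-cy)*np.sin(a); v=-(X-cx)*np.sin(a)+(Y-cy)*np.cos(a)
                t=(abs(u)<.046)&(abs(v)<.059)&~((abs(u)<.040)&(abs(v)<.053))
                best.append(((t&m).sum()/(t|m).sum(),cx,cy,np.rad2deg(a)))
    best.sort(); print(n,m.sum(),np.round(best[-3:],3))
for n in ['w8.png','side0.png','w12.png']: seg(n)
```

```text
w8.png 7909 [[0.438 0.428 0.052 7.   ]
 [0.438 0.428 0.052 6.   ]
 [0.441 0.428 0.053 7.   ]]
side0.png 13608 [[0.428 0.429 0.062 6.   ]
 [0.428 0.43  0.062 7.   ]
 [0.428 0.429 0.062 7.   ]]
w12.png 7225 [[0.435 0.428 0.049 7.   ]
 [0.435 0.429 0.049 6.   ]
 [0.441 0.429 0.049 7.   ]]
```

Request:
carry_out(motion="0.1 -0.02 0.05 0 0 0 0;0.2 -0.03 0.1 0 0 0 0;0.25 -0.03 0.15 0 0 0 0;0.16 -0.01 0.15 0 0 0.005 0;0.06 0 0.1 0 0 0 0;0.015 0 0.06 0 0 0 0;0 0 0 0 0 0 0;0 0 0 0 0 0 0")

```text
time: 39.78
tool_pos: [0.4292, 0.0585, 0.024]
ee_rot: [3.14, 0.001, 1.697]
wrist_force: [-0.5, -0.6, 0.0]
width: 0.0637
finger_force: 30.0
```

Run:
```python
from h import *
go(.429,.059,-.0255,97.3)
s=shot('wrist','w13.png'); d=shot('side','d13.png'); c=shot('scene','s13.png')
def crop(q,h,sz):
    u,v=map(int,proj(q,(.429,.059,.01))); u0=u-h;v0=max(v-h,0); print(u0,v0,sz/(2*h)); return cv2.resize(q['pixels'][v0:v0+2*h,u0:u0+2*h,::-1],(sz,sz),interpolation=2)
A=np.hstack([cv2.resize(s['pixels'][130:350,210:430,::-1],(440,440),interpolation=2),np.vstack([crop(d,32,220),crop(c,32,220)])])
cv2.imwrite('pics/c12.png',A); print(A.shape)
```

```text
t 39.77 pos [0.4292 0.0585 0.024 ] yaw 97.2 w 0.0637 -> tool shares [ 0.003  -0.0005  0.2475] turn z -0.0008
331 205 3.4375
322 139 3.4375
(440, 660, 3)
```

View pics/c12.png

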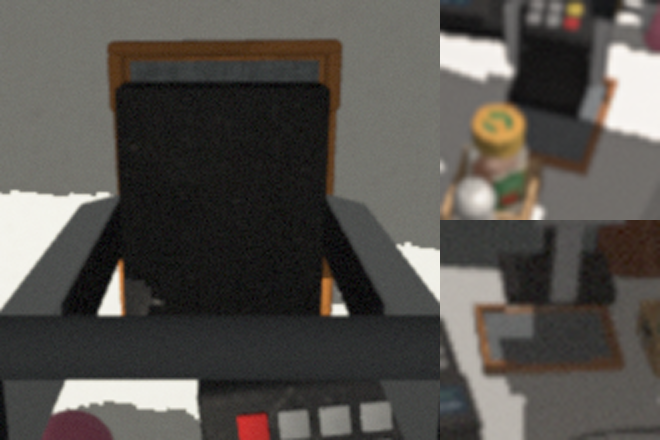

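Run:
```python
from h import *
s=load('w13.png'); w=lambda x,y,z: ray(s,210+x/2,130+y/2,z)[:2]
o=readout.get_obs(); a=o['ee_rot'][2]; T=np.array([[np.cos(a),np.sin(a)],[np.sin(a),-np.cos(a)]]); p=o['tool_pos'][:2]
f=lambda x,y,z:(T@(w(x,y,z)-p)*1000).round(1)
print('pad far',f(118,87,.069),f(328,85,.069),'rim outer',f(110,43,.011),f(340,40,.011),'felt far edge',f(130,60,.011),f(320,58,.011)); print('rim L/R',f(118,190,.011),f(333,190,.011))
```

```text
pad far [ 44.5 -32.2] [45.1 29.2] rim outer [ 54.  -44.9] [55.2 43.6] felt far edge [ 47.5 -37.4] [48.3 36.2]
rim L/R [ -5.1 -44.2] [-5.1 43.6]
```

Request:
carry_out(motion="-0.016 -0.002 0.06 0 0 0 0;0 0 0.08 0 0 0 0;0 0 0.05 0 0 0 0;0 0 0.025 0 0 0 0;0 0 0.01 0 0 0 0;0 0 0 0 0 0 0;0 0 0 0 0 0 0")

```text
time: 40.8
tool_pos: [0.4286, 0.056, -0.0215]
ee_rot: [3.141, 0.0, 1.698]
wrist_force: [0.5, -0.1, -1.3]
width: 0.0639
finger_force: 30.0
```

Request:
carry_out(motion="0 0 0.01 0 0 0 0;0 0 0.008 0 0 0 0;0 0 0 0 0 0 0;0 0 0 0 0 0 0")

```text
time: 41.3
tool_pos: [0.4282, 0.0559, -0.0255]
ee_rot: [3.142, 0.0, 1.698]
wrist_force: [0.4, 0.3, -0.0]
width: 0.0637
finger_force: 30.0
```

Request:
carry_out(motion="0 0 0.008 0 0 0 0;0 0 0.005 0 0 0 0;0 0 0 0 0 0 0;0 0 0 0 0 0 0")

```text
time: 41.8
tool_pos: [0.4284, 0.0559, -0.0269]
ee_rot: [3.141, 0.0, 1.698]
wrist_force: [-2.1, 0.4, 7.8]
width: 0.0638
finger_force: 30.0
```

Request:
carry_out(motion="0 0 -0.01 0 0 0 0.9;0 0 0 0 0 0 0.9;0 0 0 0 0 0 0.9;0 0 0 0 0 0 0.9;0 0 -0.1 0 0 0 0.9;0 0 -0.25 0 0 0 0.9;0 0 -0.3 0 0 0 0.9;0 0 -0.25 0 0 0 0.7;0 0 -0.1 0 0 0 0.6;0 0 0 0 0 0 0.6")

```text
time: 43.05
tool_pos: [0.4294, 0.0559, 0.1757]
ee_rot: [3.137, 0.001, 1.698]
wrist_force: [-0.3, 0.6, -0.6]
width: 0.0587
finger_force: 0.0
```

Run:
```python
from h import *
go(.4437,-.317,.19,102.6)
s=shot('wrist','w14.png')
r=pad(s,.428,.056,z=.018,vmax=40)
r=pad(s,.428,.056,z=.018,vmax=48)
cv2.imwrite('pics/r14.png',r[:,:,::-1])
h=cv2.cvtColor(r,cv2.COLOR_RGB2HSV)
for row in (100,170,240): print(''.join('b' if (h[row,k,1]>85) else 'k' if r[row,k].max()<45 else '.' for k in range(0,340,4)))
for col in (110,170,230): print(''.join('b' if (h[k,col,1]>85) else 'k' if r[k,col].max()<45 else '.' for k in range(0,340,4)))
```

```text
t 43.05 pos [0.4294 0.0559 0.1757] yaw 97.27 w 0.0587 -> tool shares [-1.859  -0.165  -0.0715] turn z -0.0444
blob 0.4241 0.0719 [58.8 63.7] 83.0 3457.25
blob 0.4775 -0.0137 [29.5 71. ] 90.0 727.0
blob 0.4259 0.0576 [89.1 64.8] 82.9 5010.5
blob 0.4772 -0.0135 [30.  71.5] 90.0 883.0
..................bbbb..kkkkkkkkkkkkkkkkkkkkkkkkkkkkkkkk...bbbb......................
.....................bbbb.kkkkkkkkkkkkkkkkkkkkkkkkkkkkkkkk....bbb....................
........................bbb......kk..kkkk.kkkkkkkkkkkkkkkkkk....bbbb.................
................bbbb..kkkkkkkkkkkkkkkkkkkkkkkkkkk...................bbbbbb...........
bbb...........bbbb..kkkkkkkkkkkkkkkkkkkkkkkkkkkk......kk.kkkkkk....bbbb..............
............bbbbb.........................kkkkkkkkkkkkkkk.kkkk...bbbbb............kkk
```

Request:
carry_out(motion="-0.1 -0.01 -0.05 0 0 0 0.6;-0.2 -0.02 -0.03 0 0 0 0.6;-0.25 -0.02 0 0 0 0 0.6;-0.25 -0.02 0 0 0 0 0.6;-0.25 -0.02 0 0 0 0 0.6;-0.25 -0.02 0 0 0 0 0.6;-0.23 -0.02 0 0 0 0 0.6;-0.17 -0.02 0 0 0 0 0.6;-0.1 -0.01 0 0 0 0 0.6;-0.05 0 0 0 0 -0.022 0.6;-0.01 0 0 0 0 -0.022 0.6;0 0 0 0 0 0 0.6")

```text
time: 44.6
tool_pos: [0.4433, -0.3164, 0.1886]
ee_rot: [-3.14, -0.002, 1.79]
wrist_force: [-0.1, 0.4, -0.9]
width: 0.0566
finger_force: 0.0
```

Run:
```python
from h import *
go(.4445,-.317,-.012,102.6)
s=shot('wrist','w15.png'); im=s['pixels']
for z in(.02,.062):
  x0,y0=.4445,-.317;h_=.05
  xs=np.arange(x0-h_,x0+h_,.0005); ys=np.arange(y0+h_,y0-h_,-.0005); X,Y=np.meshgrid(xs,ys)
  P=np.stack([X,Y,np.full_like(X,z)],-1)@s['R'].T+s['t']
  r=cv2.remap(im,(s['fx']*P[...,0]/P[...,2]+s['cx']).astype('f4'),(s['fy']*P[...,1]/P[...,2]+s['cy']).astype('f4'),1)
  h=cv2.cvtColor(r,cv2.COLOR_RGB2HSV); m=((h[...,1]>70)&(h[...,0]<25)).astype('u1')
  n,l,st,c=cv2.connectedComponentsWithStats(m); i=1+np.argmax(st[1:,4]); R=cv2.minAreaRect(np.argwhere(l==i)[:,::-1].astype('f4'))
  print(z,xs[0]+R[0][0]*.0005,ys[0]-R[0][1]*.0005,np.array(R[1])/2,R[2])
  if z==.02:
    for k in range(30,170,8): print(''.join('#' if l[k,j]==i else '.' for j in range(0,200,4)))
```

```text
t 44.6 pos [ 0.4433 -0.3164  0.1886] yaw 102.54 w 0.0566 -> tool shares [-0.004  0.005  1.003] turn z -0.0005
0.02 0.44299528503417973 -0.31760849380493167 [45.53502655 33.7220192 ] 74.05460357666016
..................................................
..................................................
..................................................
.........................#####....................
..................#############...................
..............#################...................
..............##################..................
...............#################..................
................#################.................
................#################.................
.................#################................
.................#################................
..................#################...............
..................#################...............
...................###########....................
....................###...........................
..................................................
..................................................
0.062 0.4413207588195801 -0.31037264251708985 [40.59004593 29.94460487] 74.05460357666016
```

Request:
carry_out(motion="-0.006 0.003 0.2 0 0 0 0.6;0 0 0.25 0 0 0 0.6;0 0 0.25 0 0 0 0.6;0 0 0.15 0 0 0 0.6;0 0 0.09 0 0 0 0.6;0 0 0.04 0 0 0 0.6;0 0 0.015 0 0 0 0.6;0 0 0 0 0 0 0;0 0 0 0 0 0 0;0 0 0 0 0 0 0;0 0 0 0 0 0 0;0 0 0 0 0 0 0")

```text
time: 46.15
tool_pos: [0.4449, -0.3184, -0.0086]
ee_rot: [3.141, 0.001, 1.79]
wrist_force: [0.5, -0.2, 2.1]
width: 0.0247
finger_force: 30.0
```

Request:
carry_out(motion="0 0 -0.02 0 0 0 0;0 0 -0.05 0 0 0 0;0 0 -0.15 0 0 0 0;0 0 -0.25 0 0 0 0;0 0 -0.25 0 0 0.01 0;0 0 -0.2 0 0 0.03 0;0 0 -0.05 0 0 0.034 0;0 0 0 0 0 0 0")

```text
time: 47.15
tool_pos: [0.4449, -0.3186, 0.1868]
ee_rot: [3.139, 0.002, 1.636]
wrist_force: [0.0, 0.5, -1.3]
width: 0.0249
finger_force: 30.0
```

Run:
```python
from h import *
go(.428,.057,.13,93.6); o=readout.get_obs(); print(o['wrist_force'],o['finger_force'])
```

```text
t 47.15 pos [ 0.4449 -0.3186  0.1868] yaw 93.71 w 0.0249 -> tool shares [1.8795 0.0375 0.284 ] turn z 0.0009
[ 0.01675925  0.50288676 -1.32417458] 30.00018302234821
```

Request:
carry_out(motion="0.1 0 0 0 0 0 0;0.2 0.005 0 0 0 0 0;0.25 0.005 0 0 0 0 0;0.25 0.005 0 0 0 0 0;0.25 0.005 0 0 0 0 0;0.25 0.005 0 0 0 0 0;0.23 0.005 0 0 0 0 0;0.18 0.005 0 0 0 0 0;0.11 0 0 0 0 0 0;0.05 0 0.1 0 0 0 0;0.01 0 0.15 0 0 0 0;0 0 0 0 0 0 0")

```text
time: 48.65
tool_pos: [0.4238, 0.0584, 0.1313]
ee_rot: [-3.134, -0.001, 1.637]
wrist_force: [-0.5, 0.2, -0.2]
width: 0.0247
finger_force: 30.0
```

Run:
```python
from h import *
go(.428,.057,.0095,93.7)
s=shot('wrist','w16.png'); im=s['pixels']
h=cv2.cvtColor(im,cv2.COLOR_RGB2HSV)
p=readout.get_obs()['tool_pos']; print(proj(s,p+[0,0,.028]),proj(s,p+[0,0,.055]))
m=((h[...,1]>70)&(h[...,0]<25)&(h[...,2]>40)).astype('u1'); n,l,st,c=cv2.connectedComponentsWithStats(m)
for i in range(1,n):
    if st[i,4]>200: print(st[i],c[i].round())
for v in range(150,300,6): print(v,''.join('#' if m[v,u] else '.' for u in range(250,400,2)))
```

```text
t 48.65 pos [0.4238 0.0584 0.1313] yaw 93.78 w 0.0247 -> tool shares [-0.0085  0.0205  0.609 ] turn z 0.0006
(np.float64(325.5067658116356), np.float64(237.55987163279025)) (np.float64(325.7914898451567), np.float64(253.38045264463784))
[    0     0   237   127 24532] [126.  53.]
[ 298    0   78  128 6157] [338.  70.]
[ 285  144   83  145 5395] [324. 221.]
[ 122  210  114   78 4115] [186. 251.]
[261 274  14  62 514] [266. 305.]
[368 274  14  62 509] [376. 305.]
[ 136  348  346   15 3297] [331. 357.]
150 ..................########################################.................
156 ..................####................................####.................
162 ..................####................................####.................
168 ...................###................................####.................
174 ...................####................................###.................
180 ....................###................................###.................
186 ....................###................................###.................
192 ....................###........
[... 704 characters left out ...]
..........#####################.............................
252 ........................########################...........................
258 ........................########################...........................
264 ........................########################...........................
270 ........................#######################............................
276 ........####................##################.#............####...........
282 .......######...................########...######..........######..........
288 .......####.................................####.............####..........
294 ......####....................................................####.........
```

Request:
carry_out(motion="0 0.01 0.15 0 0 0 0;0 0 0.2 0 0 0 0;0 0 0.12 0 0 0 0;0 0 0.06 0 0 0 0;0 0 0.02 0 0 0 0;0 0 0 0 0 0 0;0 0 0 0 0 0 0")

```text
time: 49.58
tool_pos: [0.4303, 0.0576, 0.0261]
ee_rot: [3.139, 0.0, 1.635]
wrist_force: [-0.9, -0.9, -0.1]
width: 0.025
finger_force: 30.0
```

Run:
```python
from h import *
go(.428,.057,.0095,93.7)
```

```text
t 49.58 pos [0.4303 0.0576 0.0261] yaw 93.67 w 0.025 -> tool shares [-0.0025 -0.012   0.083 ] turn z -0.0003
```

Request:
carry_out(motion="-0.002 -0.01 0.03 0 0 0 0;0 0 0.02 0 0 0 0;0 0 0.01 0 0 0 0;0 0 0 0 0 0 0;0 0 0 0 0 0 0")

```text
time: 50.2
tool_pos: [0.4275, 0.0571, 0.0129]
ee_rot: [3.141, 0.0, 1.635]
wrist_force: [0.1, -1.0, -1.4]
width: 0.0248
finger_force: 30.0
```

Request:
carry_out(motion="0 0 0.008 0 0 0 0;0 0 0.008 0 0 0 0;0 0 0 0 0 0 0;0 0 0 0 0 0 0")

```text
time: 50.7
tool_pos: [0.4276, 0.0571, 0.0099]
ee_rot: [3.141, 0.0, 1.635]
wrist_force: [-0.9, 0.2, 1.4]
width: 0.0251
finger_force: 30.0
```

Request:
carry_out(motion="0 0 0.005 0 0 0 0;0 0 0 0 0 0 0;0 0 0 0 0 0 0")

```text
time: 51.08
tool_pos: [0.4279, 0.0572, 0.0098]
ee_rot: [3.14, 0.0, 1.635]
wrist_force: [-2.4, -0.0, 5.6]
width: 0.025
finger_force: 30.0
```

Contact made; release and retreat straight up, then back away.

Request:
carry_out(motion="0 0 -0.005 0 0 0 0.6;0 0 0 0 0 0 0.6;0 0 0 0 0 0 0.6;0 0 0 0 0 0 0.6;0 0 0 0 0 0 0.6;0 0 -0.1 0 0 0 0.6;0 0 -0.25 0 0 0 0.6;0 0 -0.3 0 0 0 0.6;0 0 -0.25 0 0 0 0.6;-0.05 0 -0.1 0 0 0 0.6;0 0 0 0 0 0 0.6")

```text
time: 52.45
tool_pos: [0.4292, 0.0469, 0.2116]
ee_rot: [3.137, 0.0, 1.634]
wrist_force: [-0.5, -0.4, -0.6]
width: 0.0565
finger_force: 0.0
```

Run:
```python
from h import *
s=shot('wrist','w17.png'); im=s['pixels']; h=cv2.cvtColor(im,cv2.COLOR_RGB2HSV)
def rect(z,x0=.428,y0=.057,hf=.075):
    xs=np.arange(x0-hf,x0+hf,.0005); ys=np.arange(y0+hf,y0-hf,-.0005); X,Y=np.meshgrid(xs,ys)
    P=np.stack([X,Y,np.full_like(X,z)],-1)@s['R'].T+s['t']
    return cv2.remap(im,(s['fx']*P[...,0]/P[...,2]+s['cx']).astype('f4'),(s['fy']*P[...,1]/P[...,2]+s['cy']).astype('f4'),1),xs,ys
r,xs,ys=rect(.038); hh=cv2.cvtColor(r,cv2.COLOR_RGB2HSV); m=((hh[...,1]>70)&(hh[...,0]<25)).astype('u1')
n,l,st,c=cv2.connectedComponentsWithStats(m)
for i in range(1,n):
    if st[i,4]>500: R=cv2.minAreaRect(np.argwhere(l==i)[:,::-1].astype('f4')); print(xs[0]+R[0][0]*.0005,ys[0]-R[0][1]*.0005,np.array(R[1])/2,R[2])
r,xs,ys=rect(.018); hh=cv2.cvtColor(r,cv2.COLOR_RGB2HSV)
for k in range(0,300,10): print(''.join('b' if hh[k,j,1]>70 else 'k' if r[k,j].max()<50 else '.' for j in range(0,300,5)))
o=readout.get_obs(); print(o['tool_pos'],o['wrist_force'],o['time'])
```

```text
0.4283373260498047 0.0589036865234375 [109.21006012  85.62712097] 82.303955078125
0.42556922912597656 0.05769615173339844 [49.48985672 37.39647293] 82.87498474121094
............................................................
............................................................
............................................................
........................................bbbbb...............
.........................bbbbbbbbbbbbbbbbbbbbb..............
...........bbbbbbbbbbbbbbbbbbbbbbb........bbbb..............
..........bbbbbbbbb...........kkkkkkkkkkk..bbb..............
..........bbbb..kkkkkkkkkkkkkkkkkkkkkkkkk..bbbb.............
...........bbb.kkkkkkkkkkkkkkkkkkkkkkkkkk..bbbb.............
...........bbb.kkkkkkkkkkkkkkkkkkkkbkkkkk...bbb.............
...........bbbbkkkkkkkkkkkkkkkkkkkkkkkkkkk..bbb.............
............bbb.kkkkkkbbbbbbbbbbbbbbkkkkkk..bbb.............
............bbb.bbkkkbbbbbbbbbbbbbbbkkkkkk..bbbb............
............bbbbkkkkkbbbbbbbbbbbbbbbbkkkkk...bbb............
.............bbbkkkkkkbbbbbbbbbbbbbbbkkkkk...bbb............
.............bbbkkk
[... 273 characters left out ...]
bb..........
..............bbb..kkk.bbbbbbbbbbbbbbbkkkkkk..bbbb..........
...............bbb.k.......kkkkkkkkkkkkkkkkk...bbb..........
...............bbb..kkkkkkkkkkkkkkkkkkkkkkkkk..bbbb.........
...............bbb..kkkkkkkkkkkkkkkkkkkkkkk....bbbb.........
...............bbb..kkkkkkkk................bbbbbbb.........
...............bbb...........bbbbbbbbbbbbbbbbbbbbbb.........
................bbbbbbbbbbbbbbbbbbbbbbbbbb..................
................bbbbbbbbbbb.................................
............................................................
............................................................
[0.42816377 0.04718223 0.20964946] [ 0.58356634 -0.21428332  0.40229079] 52.5
```

```bash
python3 -c "
from bench import robot; print(robot.close_job())"
```

```text
the job is handed in; nothing more can be done
None
```

The job is handed in after about 52 s on the robot's clock: the tamper is in its stand, the cocoa shaker and cinnamon jar are upright one to a bay in the caddy, and the ink pad is lined up in the tray with the stamp upright on its middle. The tamper, shaker and jar were confirmed by camera pictures; the final pad and stamp were checked by measuring the last camera image. The milk jug and espresso cup were never touched, but I did not photograph them again at the end.

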